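Find the rough burnishing block by its drag

ROBOT

A 6-joint arm with a two-finger parallel gripper is mounted at the origin on a cart in front of the work surface, level with it; the furniture and walls round the work are solid. World frame = base frame: x ahead of the robot, y to its left, z up, the work surface at z = 0. Lengths are in mm, angles in rad, forces in N, time in s.
With the tool pointing down it reaches from about 275 to 1000 mm from the base axis. Payload 8.4 kg.
Tool frame: the origin (TCP) lies midway between the tips of the shut fingers; the grasp point (between the pads) lies 19 mm behind it; z points along the fingers, y is the line along which they close (so a half turn about z gives the same grasp; the last joint's range is limited). The gripper opens to 85 mm and grips with 20 to 120 N. Pads are 22 mm wide; open, the fingers measure 114 mm over their backs; the gripper's body (76 mm by 85 mm) begins 54 mm behind the grasp point. The pads swing forward as they close: fully open they stand 13 mm farther back than shut.
Start: joints at [1.203, 0.353, 1.633, -0, 1.155, -0.002], TCP at [223.559, 583.652, 231.281] pointing down, gripper open.
Joint ranges: [-2.63, 2.63], [-0.92, 2.1], [0.06, 2.66], [-1.3, 4.44], [0, 2.69], [-3.02, 3.02]. Speed limits (rad/s): [2.22, 2.22, 2.79, 3.14, 3.14, 3.14].

INTERFACE

Orientations are given as [roll, pitch, yaw] about the fixed x, y, z axes, in that order (R = Rz(yaw) Ry(pitch) Rx(roll)).
In Python, from rig import monitor, imaging, r gives the robot as it stands.
- The arm moves only by the tool drive_tool, never from a script. Its argument "plan" is a list of rows, each an object of numbers: "x", "y", "z": the shift along the tool's x, y, z in units of 50 mm (1.0 is 50 mm); "ax", "ay", "az": the turn, a rotation vector about the tool's x, y, z in units of 6 degrees (1.0 is 6 degrees); "hand": the finger opening in mm, from 0 to 85.4. In form: [{"x": .., "y": .., "z": .., "ax": .., "ay": .., "az": .., "hand": ..}, ...]. A call has 1 to 8 rows; each row is the pose to reach, as a shift and turn from the pose commanded when the call began, along the tool's axes at that moment; what a row does not reach only later rows make up. A row lasts 1/10 s, in which the tool goes at most 50 mm and 8.59 degrees, less where a joint would pass 70% of its speed; a pose out of reach is approached as far as the arm can. A call with a gripper value outside its range is refused whole. The fingers move at their own pace and stop on an object; "grip_force" is the grip in N (left out, the last holds). Time passes only in rows, so rows that repeat a pose let the fingers close. It gives the time, the measured TCP pose, the force, the opening and the grip force at its end, in the units of the state.
- monitor.sense(): the state, without advancing time (a new reading comes with each control period).
- imaging.grab_frame(name): name is "scene" or "top" or "wrist"; returns the picture (400x640x3 uint8, red, green, blue); there is no depth.
- imaging.camera_info(name): a dict with "mtx" (3x3 intrinsics, pixels), "dist" ([k1, k2, p1, p2, k3] as OpenCV has them; the pictures are not rectified), "R" (3x3) and "t" (3): a world point X has camera coordinates R X + t. Camera axes: x right, y down, z forward; pixel columns grow to the right and rows downward; lengths in mm; the calibration is good to about 2 mm. A picture is of the moment at which its call begins: read the wrist's pose just before it. camera_info takes no time and is no camera call; for the wrist camera it gives the pose at the moment of the call.
- r.sign_off(): hands the job in; it is judged then, once.
The state is a dict: "clock": time; "qpos": joint angles; "qvel": joint speeds; "joint_efforts": joint torques, N m; "eef_pos": TCP position; "tcp_rot": TCP orientation; "contact_force": force on the tool from outside, world axes, zero at the start; "wrist_torque": the same for the moment, N m; "opening": opening from 0.0 (shut) to 1.0 (fully open); "grasp_force": force on a finger pad.
Only numpy, scipy, OpenCV 4.12 (cv2) and the standard library are available. Lean on these libraries where they do the work, as an engineer would, in place of code of your own. Each camera call takes 0.05 s, during which the arm holds its last target. There are 200 camera calls.

TASK

One of the two burnishing blocks on the marble slab is still rough underneath and has to go back for polishing; they look the same, so slide one of them (or both) at least 5 cm sideways across the slab and feel how hard it drags. Then put the rough one, the one that drags hard, flat and upright in the empty plywood tray, and leave the polished one lying on the slab.

Things in the scene. Friction and masses are not known exactly. Their poses are not given: they have to be found in the camera images.
- block_1: A burnishing block: steel sole 90 (x) x 68 (y) x 18 mm high, on it an upright wooden grip 76 (x) x 30 (y) x 30 mm high; 48 mm high in all, about 0.9 kg. Origin: centre of the underside; y is across the grip (the 30 mm to pinch), z up. Two look-alikes; only drag tells: slid on the slab the rough one resists with 6 to 10 N (2.5 N or more remain on stopping), the polished one with under 1 N.
- block_2: The other burnishing block: steel sole 90 (x) x 68 (y) x 18 mm high, on it an upright wooden grip 76 (x) x 30 (y) x 30 mm high; 48 mm high in all, about 0.9 kg. Origin: centre of the underside; y is across the grip (the 30 mm to pinch), z up. Looks just like block_1; one of them is rough underneath, the other polished.
- slab: White marble slab, fixed, 170 (x) x 340 (y) x 18 mm high. The two blocks start on it side by side along its y, each about 95 mm from its centre, so the free room to slide lies between them. Origin: centre of the underside, z up.
- tray: Empty open plywood tray, fixed on the bench to the left of the slab (+y), 150 x 150 mm outside and 22 mm high, walls 6 mm thick, inside 138 x 138 mm, inner floor 6 mm above the bench. Origin: centre of the underside, z up.

How it is judged:
By the outcome, as a careful person would: the job done as asked, in the order asked, and still so for the second after the job is handed in, with the robot touching nothing.
It also fails if it takes over 51 s, if anything falls off the work surface, if the arm or the gripper's body presses on something with over 40 N, if the wrist force passes 120 N, or if a joint passes its speed limit or range.

## Working session

There is one attempt and no reset: what is moved stays moved. The work goes in short steps, Python scripts to look and compute and a tool call to move; the robot and the scene stay as the last step left them, time stands still between calls to the robot, and variables do not carry over. Pictures are saved under pics/ and viewed, at most 10 in all, crops included, and the job is handed in when it is done.

Besides the shell and the picture viewer there is one more tool, called after "Request:" as name(argument=value, ...), one argument or row to a line, values as JSON. drive_tool: Moves the arm, as the interface text tells. Its arguments: {"type":"object","properties":{"plan":{"type":"array","items":{"type":"object","properties":{"x":{"type":"number"},"y":{"type":"number"},"z":{"type":"number"},"ax":{"type":"number"},"ay":{"type":"number"},"az":{"type":"number"},"hand":{"type":"number"}}}},"grip_force":{"type":"number"}},"required":["plan"]}

```bash
mkdir -p pics
python3 - <<'E'
from rig import monitor, imaging, r
import cv2
s=monitor.sense();print(s)
for n in("top","scene"):
    cv2.imwrite(f"pics/{n}0.png",imaging.grab_frame(n)[:,:,::-1]);print(n,imaging.camera_info(n))
E
```

```text
{'clock': 0.0, 'qpos': array([ 1.20261849e+00,  3.53646579e-01,  1.63416923e+00,  9.44526884e-06,
        1.15522215e+00, -2.39140816e-03]), 'qvel': array([ 2.70340242e-04, -1.04060214e-03,  1.22007129e-03,  7.08356786e-04,
        3.32542410e-03,  3.62619291e-06]), 'joint_efforts': array([-4.46702703e-03, -6.05250192e+01, -3.42065012e+01, -2.64511609e-04,
        9.39606805e-03,  8.49110990e-06]), 'eef_pos': array([223.3629809 , 583.18391555, 230.54766092]), 'tcp_rot': array([-3.14014737e+00, -1.20921006e-05,  2.77580240e+00]), 'contact_force': array([0.2794542 , 0.46327401, 0.43532144]), 'wrist_torque': array([-0.01554751, -0.02005758, -0.03148978]), 'grasp_force': 0.0, 'opening': 0.9986530002637796}
top {'mtx': array([[376.55063001,   0.        , 316.3259181 ],
       [  0.        , 376.55063001, 201.59159767],
       [  0.        ,   0.        ,   1.        ]]), 'dist': array([-0.07354988,  0.        ,  0.        ,  0.        ,  0.        ]), 'R': array([[ 0.02512974, -0.99952808, -0.01766684],
       [-0.99556717, -0.02342011, -0.09109062],
       [ 0.09063387,  0.01987761, -0.99568589]]), 't': array([ 63.60872159, 558.24350547, 845.14259724])}
scene {'mtx': array([[378.24570279,   0.        , 322.66639282],
       [  0.        , 378.24570279, 198.19008388],
       [  0.        ,   0.        ,   1.        ]]), 'dist': array([-0.06244054,  0.        ,  0.        ,  0.        ,  0.        ]), 'R': array([[ 0.84485871, -0.53498381, -0.00246724],
       [-0.33898753, -0.5317577 , -0.77609355],
       [ 0.41388551,  0.65652576, -0.63061297]]), 't': array([-440.51038448,  257.96234423,  651.66445218])}
```

View pics/top0.png

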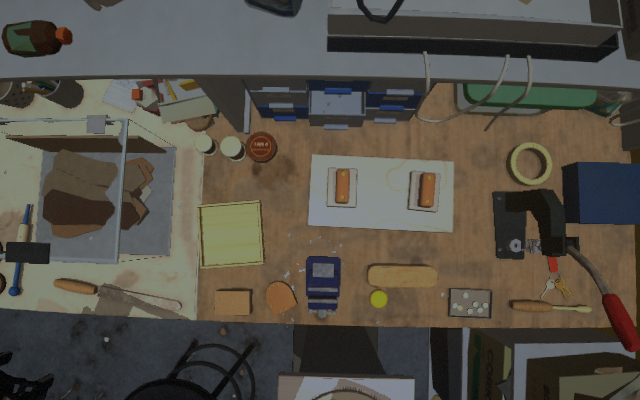

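View pics/scene0.png

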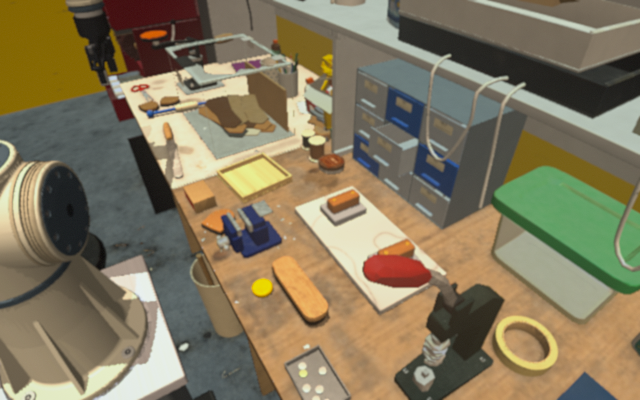

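The top view shows the slab at about (308–454, 155–232), with grips at (342,187) and (428,190). The empty tray is at about (199–264, 200–269). The scene view shows both blocks upright and a red lever clear of them.

```bash
cat > h.py <<'E'
import numpy as np, cv2
from rig import monitor, imaging, r
def ray(n,px,z,ci=None):
    c=ci or imaging.camera_info(n)
    u=cv2.undistortPoints(np.array(px,float).reshape(-1,1,2),c["mtx"],np.array(c["dist"])).reshape(-1,2)
    d=np.c_[u,np.ones(len(u))]@c["R"]; o=-c["R"].T@c["t"]
    return o+d*((z-o[2])/d[:,2])[:,None]
def rect(n,mask,z,ci=None):
    cs,_=cv2.findContours(mask.astype(np.uint8),cv2.RETR_EXTERNAL,cv2.CHAIN_APPROX_NONE)
    out=[]
    for c in cs:
        if cv2.contourArea(c)<60: continue
        P=ray(n,c.reshape(-1,2),z,ci)[:,:2].astype(np.float32)
        out.append((cv2.minAreaRect(P),c.reshape(-1,2).mean(0)))
    return out
E
python3 - <<'E'
from h import *
im=cv2.imread("pics/top0.png")
hsv=cv2.cvtColor(im,cv2.COLOR_BGR2HSV)
m=np.zeros(im.shape[:2],bool); m[160:225,312:450]=1
g=m&(hsv[...,1]>110)
for x in rect("top",g,66): print("grip",x)
w=np.zeros_like(m);w[145:240,300:460]=1
k=cv2.morphologyEx((w&(hsv[...,1]<60)&(hsv[...,2]>120)).astype(np.uint8),cv2.MORPH_OPEN,np.ones((3,3)))
for x in rect("top",k,18): print("slab",x)
print(ray("top",[(312,155),(454,161),(453,232),(308,226)],18).round())
t=np.zeros_like(m);t[195:275,192:270]=1
k=cv2.morphologyEx((t&(hsv[...,0]>23)&(hsv[...,0]<40)).astype(np.uint8),cv2.MORPH_OPEN,np.ones((3,3)))
for x in rect("top",k,22): print("tray",x)
print(ray("top",[(199,203),(262,200),(264,264),(202,269)],22).round())
b=cv2.resize(im[145:275,190:460],None,fx=2.9,fy=2.9,interpolation=cv2.INTER_CUBIC)
cv2.imwrite("pics/crop.png",b)
E
```

```text
grip (((585.2557373046875, -168.72891235351562), (28.989084243774414, 74.84374237060547), 85.6656723022461), array([427.24096386, 189.73493976]))
grip (((590.1497802734375, 20.385801315307617), (73.76583099365234, 26.670644760131836), 1.1355528831481934), array([341.94117647, 185.70588235]))
slab (((581.9050903320312, -74.72494506835938), (338.01361083984375, 168.698486328125), 88.61969757080078), array([380.92434988, 193.0070922 ]))
[[ 668.   90.   18.]
 [ 661. -246.   18.]
 [ 494. -242.   18.]
 [ 500.   95.   18.]]
tray (((475.9998779296875, 276.6383361816406), (147.76437377929688, 145.05545043945312), 6.086280822753906), array([230.58333333, 236.67028986]))
tray (((511.8738708496094, 358.6175231933594), (108.35543823242188, 19.099355697631836), 2.9335834980010986), array([196.01869159, 218.39252336]))
[[547. 353.  22.]
 [558. 204.  22.]
 [410. 194.  22.]
 [394. 339.  22.]]
```

View pics/crop.png

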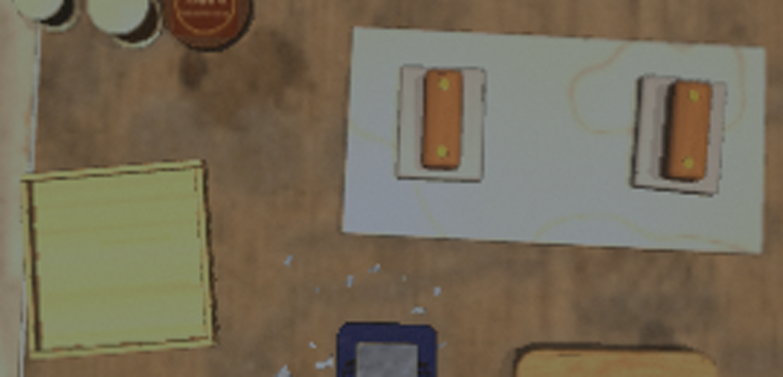

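The measurements agree with the given sizes:

| Item | Centre (x, y) | Yaw |
|---|---|---|
| Left block A | (590, 20) | about +1° |
| Right block B | (585, -169) | about -4° |
| Slab | (582, -75) | about -1.4° |
| Tray | (476, 276) | about 4–5° |

Next I go above block A.

```bash
cat >> h.py <<'E'
from scipy.spatial.transform import Rotation as Ro
def to(p,yawdeg):
    s=monitor.sense(); R=Ro.from_euler('xyz',s["tcp_rot"])
    T=Ro.from_euler('xyz',[180,0,180+yawdeg],degrees=True)
    print("t",round(s["clock"],2),"pos",s["eef_pos"].round(1),"shift",(R.inv().apply(np.array(p)-s["eef_pos"])/50).round(3),
      "turn",(np.degrees((R.inv()*T).as_rotvec())/6).round(3),"F",s["contact_force"].round(2),"open",s["opening"].round(3),"grip",s["grasp_force"].round(1))
E
python3 -c "
from h import *
to([590,20,150],1)"
```

```text
Traceback (most recent call last):
  File "h.py", line 21, in to
    "turn",(np.degrees((R.inv()*T).as_rotvec())/6).round(3),"F",s["contact_force"].round(2),"open",s["opening"].round(3),"grip",s["grasp_force"].round(1))
                                                                                                   ^^^^^^^^^^^^^^^^^^
AttributeError: 'float' object has no attribute 'round'
```

```bash
sed -i 's/s\["opening"\].round(3)/round(s["opening"],3)/; s/s\["grasp_force"\].round(1)/round(s["grasp_force"],1)/' h.py
python3 -c "
from h import *
to([590,20,150],1)"
```

```text
t 0.1 pos [223.4 583.3 230.6] shift [-10.876  -7.896   1.623] turn [-1.200e-02 -2.000e-03 -3.659e+00] F [ 0.48 -0.31 -0.75] open 1.004 grip 0.0
```

Request:
drive_tool(
  plan=[
    {"x":-10.9,"y":-7.9,"z":0.5,"az":-3.66,"hand":85},
    {"x":-10.9,"y":-7.9,"z":0.5,"az":-3.66,"hand":85},
    {"x":-10.9,"y":-7.9,"z":0.5,"az":-3.66,"hand":85},
    {"x":-10.9,"y":-7.9,"z":0.5,"az":-3.66,"hand":85},
    {"x":-10.9,"y":-7.9,"z":0.5,"az":-3.66,"hand":85},
    {"x":-10.9,"y":-7.9,"z":0.5,"az":-3.66,"hand":85},
    {"x":-10.9,"y":-7.9,"z":0.5,"az":-3.66,"hand":85},
    {"x":-10.9,"y":-7.9,"z":0.5,"az":-3.66,"hand":85},
  ],
)

```text
invalid input
```

```bash
python3 -c "
from h import *
to([590,20,150],1)"
```

```text
t 0.1 pos [223.4 583.3 230.6] shift [-10.876  -7.896   1.623] turn [-1.200e-02 -2.000e-03 -3.659e+00] F [ 0.48 -0.31 -0.75] open 1.004 grip 0.0
```

Request:
drive_tool(
  plan=[
    {"x":-0.8,"y":-0.6,"z":0,"ax":0,"ay":0,"az":-0.5,"hand":85},
    {"x":-1.6,"y":-1.2,"z":0,"ax":0,"ay":0,"az":-1.0,"hand":85},
    {"x":-2.4,"y":-1.8,"z":0,"ax":0,"ay":0,"az":-1.5,"hand":85},
    {"x":-3.2,"y":-2.4,"z":0,"ax":0,"ay":0,"az":-2,"hand":85},
    {"x":-4,"y":-3,"z":0,"ax":0,"ay":0,"az":-2.5,"hand":85},
    {"x":-4.8,"y":-3.6,"z":0,"ax":0,"ay":0,"az":-3,"hand":85},
    {"x":-5.6,"y":-4.2,"z":0,"ax":0,"ay":0,"az":-3.4,"hand":85},
    {"x":-6.4,"y":-4.8,"z":0,"ax":0,"ay":0,"az":-3.66,"hand":85},
  ],
)

```text
clock: 0.9
eef_pos: [437.1, 243.2, 231.2]
tcp_rot: [3.142, -0.0, -3.122]
contact_force: [1.5, 0.3, -0.5]
opening: 0.996
grasp_force: 0.0
```

```bash
python3 -c "
from h import *
to([590,20,150],1)"
```

```text
t 0.9 pos [437.1 243.2 231.2] shift [-2.972 -4.522  1.625] turn [ 0.    -0.     0.018] F [ 1.45  0.35 -0.47] open 0.996 grip 0.0
```

Request:
drive_tool(
  plan=[
    {"x":-0.5,"y":-0.75,"z":0,"ax":0,"ay":0,"az":0,"hand":85},
    {"x":-1.0,"y":-1.5,"z":0.2,"ax":0,"ay":0,"az":0,"hand":85},
    {"x":-1.5,"y":-2.25,"z":0.4,"ax":0,"ay":0,"az":0,"hand":85},
    {"x":-2,"y":-3,"z":0.7,"ax":0,"ay":0,"az":0,"hand":85},
    {"x":-2.5,"y":-3.8,"z":1.0,"ax":0,"ay":0,"az":0,"hand":85},
    {"x":-2.97,"y":-4.52,"z":1.3,"ax":0,"ay":0,"az":0,"hand":85},
    {"x":-2.97,"y":-4.52,"z":1.6,"ax":0,"ay":0,"az":0,"hand":85},
    {"x":-2.97,"y":-4.52,"z":1.6,"ax":0,"ay":0,"az":0,"hand":85},
  ],
)

```text
clock: 1.7
eef_pos: [587.4, 20.8, 148.7]
tcp_rot: [3.141, -0.005, -3.126]
contact_force: [-0.3, 0.1, -0.0]
opening: 0.996
grasp_force: 0.0
```

```bash
python3 -c "
from h import *
to([590,20,39],1)
ci=imaging.camera_info('wrist');im=imaging.grab_frame('wrist');cv2.imwrite('pics/w1.png',im[:,:,::-1])
import pickle;pickle.dump(ci,open('w1.pkl','wb'))"
```

```text
t 1.7 pos [587.4  20.8 148.7] shift [-0.062 -0.017  2.195] turn [ 0.001 -0.044 -0.021] F [-0.25  0.06 -0.  ] open 0.996 grip 0.0
```

View pics/w1.png

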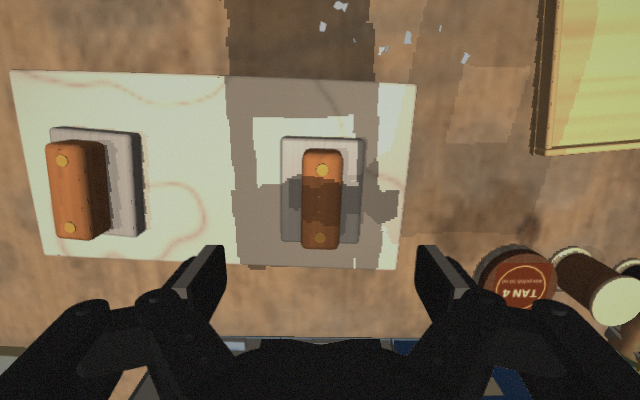

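The wrist view shows both grips: A at (302–342, 149–249) and B at (46–105, 140–240). The gripper is centred over A. I'll check A's position with this calibrated view.

```bash
python3 -c "
from h import *
import pickle;ci=pickle.load(open('w1.pkl','rb'));im=cv2.imread('pics/w1.png')
hsv=cv2.cvtColor(im,cv2.COLOR_BGR2HSV)
m=np.zeros(im.shape[:2],bool);m[135:255,288:355]=1
m&=(hsv[...,1]>120)
for x in rect('wrist',m,66,ci):print(x)
print(ray('wrist',[(322,170),(320,238),(61,160),(69,228)],66,ci).round(1))
to([590,20,39],1)"
```

```text
(((587.483154296875, 21.861143112182617), (28.474918365478516, 75.9313735961914), 89.06613159179688), array([320.87109375, 198.9765625 ]))
[[ 564.4   22.3   66. ]
 [ 616.6   21.7   66. ]
 [ 559.5 -165.9   66. ]
 [ 612.1 -170.3   66. ]]
t 1.75 pos [587.6  21.7 150. ] shift [-0.055 -0.035  2.219] turn [ 0.002 -0.033 -0.008] F [0.16 0.77 0.65] open 0.996 grip 0.0
```

A is at (589, 21.5) with yaw about -0.8°, consistent with the top view. I descend and grip it.

Request:
drive_tool(
  plan=[
    {"x":-0.03,"y":0,"z":0.6,"ax":0,"ay":0,"az":0.3,"hand":85},
    {"x":-0.03,"y":0,"z":1.2,"ax":0,"ay":0,"az":0.3,"hand":85},
    {"x":-0.03,"y":0,"z":1.8,"ax":0,"ay":0,"az":0.3,"hand":85},
    {"x":-0.03,"y":0,"z":2.1,"ax":0,"ay":0,"az":0.3,"hand":85},
    {"x":-0.03,"y":0,"z":2.2,"ax":0,"ay":0,"az":0.3,"hand":85},
    {"x":-0.03,"y":0,"z":2.2,"ax":0,"ay":0,"az":0.3,"hand":85},
    {"x":-0.03,"y":0,"z":2.2,"ax":0,"ay":0,"az":0.3,"hand":60},
    {"x":-0.03,"y":0,"z":2.2,"ax":0,"ay":0,"az":0.3,"hand":45},
  ],
  grip_force=40,
)

```text
clock: 2.55
eef_pos: [591.4, 21.9, 42.7]
tcp_rot: [3.141, 0.002, 3.128]
contact_force: [-0.5, 0.1, -0.1]
opening: 0.687
grasp_force: 0.0
```

Request:
drive_tool(
  plan=[
    {"x":0,"y":0,"z":0,"ax":0,"ay":0,"az":0,"hand":20},
    {"x":0,"y":0,"z":0,"ax":0,"ay":0,"az":0,"hand":20},
    {"x":0,"y":0,"z":0,"ax":0,"ay":0,"az":0,"hand":20},
    {"x":0,"y":0,"z":0,"ax":0,"ay":0,"az":0,"hand":20},
    {"x":0,"y":0,"z":0,"ax":0,"ay":0,"az":0,"hand":20},
    {"x":0,"y":0,"z":0,"ax":0,"ay":0,"az":0,"hand":20},
  ],
)

```text
clock: 3.15
eef_pos: [591.0, 21.6, 42.1]
tcp_rot: [3.142, 0.001, 3.128]
contact_force: [-1.0, 0.4, 5.5]
opening: 0.342
grasp_force: 41.5
```

Request:
drive_tool(
  plan=[
    {"x":0,"y":-0.15,"z":0,"ax":0,"ay":0,"az":0,"hand":20},
    {"x":0,"y":-0.3,"z":0,"ax":0,"ay":0,"az":0,"hand":20},
    {"x":0,"y":-0.45,"z":0,"ax":0,"ay":0,"az":0,"hand":20},
    {"x":0,"y":-0.6,"z":0,"ax":0,"ay":0,"az":0,"hand":20},
    {"x":0,"y":-0.75,"z":0,"ax":0,"ay":0,"az":0,"hand":20},
  ],
)

```text
clock: 3.65
eef_pos: [590.8, -16.1, 42.1]
tcp_rot: [3.141, 0.002, 3.127]
contact_force: [-0.6, 1.5, 6.4]
opening: 0.34
grasp_force: 41.5
```

Request:
drive_tool(
  plan=[
    {"x":0,"y":-0.15,"z":0,"ax":0,"ay":0,"az":0,"hand":20},
    {"x":0,"y":-0.3,"z":0,"ax":0,"ay":0,"az":0,"hand":20},
    {"x":0,"y":-0.45,"z":0,"ax":0,"ay":0,"az":0,"hand":20},
  ],
)

```text
clock: 3.95
eef_pos: [590.4, -38.6, 42.1]
tcp_rot: [3.141, 0.002, 3.127]
contact_force: [0.1, 3.2, 5.9]
opening: 0.342
grasp_force: 41.5
```

Request:
drive_tool(
  plan=[
    {"x":0,"y":0,"z":0,"ax":0,"ay":0,"az":0,"hand":20},
    {"x":0,"y":0,"z":0,"ax":0,"ay":0,"az":0,"hand":20},
    {"x":0,"y":0,"z":0,"ax":0,"ay":0,"az":0,"hand":20},
  ],
)

```text
clock: 4.25
eef_pos: [590.4, -39.1, 42.1]
tcp_rot: [-3.141, 0.002, 3.127]
contact_force: [0.3, -2.0, 5.2]
opening: 0.341
grasp_force: 41.5
```

A reads 1.5–3 N while moving and nothing positive after stopping, so it looks polished, but I was pressing down about 5 N. I ease that off and slide it back slowly to confirm.

Request:
drive_tool(
  plan=[
    {"x":0,"y":0.0,"z":-0.01,"ax":0,"ay":0,"az":0,"hand":20},
    {"x":0,"y":0.08,"z":-0.01,"ax":0,"ay":0,"az":0,"hand":20},
    {"x":0,"y":0.16,"z":-0.01,"ax":0,"ay":0,"az":0,"hand":20},
    {"x":0,"y":0.24,"z":-0.01,"ax":0,"ay":0,"az":0,"hand":20},
    {"x":0,"y":0.32,"z":-0.01,"ax":0,"ay":0,"az":0,"hand":20},
  ],
)

```text
clock: 4.75
eef_pos: [590.2, -21.9, 42.1]
tcp_rot: [-3.141, 0.001, 3.128]
contact_force: [-0.3, -2.3, 5.1]
opening: 0.344
grasp_force: 41.5
```

Request:
drive_tool(
  plan=[
    {"x":0,"y":0.08,"z":0,"ax":0,"ay":0,"az":0,"hand":20},
    {"x":0,"y":0.16,"z":0,"ax":0,"ay":0,"az":0,"hand":20},
  ],
)

```text
clock: 4.95
eef_pos: [590.3, -13.8, 42.1]
tcp_rot: [-3.141, 0.001, 3.128]
contact_force: [-1.1, -2.2, 4.6]
opening: 0.347
grasp_force: 41.5
```

Request:
drive_tool(
  plan=[
    {"x":0,"y":0.08,"z":0,"ax":0,"ay":0,"az":0,"hand":20},
    {"x":0,"y":0.16,"z":0,"ax":0,"ay":0,"az":0,"hand":20},
  ],
)

```text
clock: 5.15
eef_pos: [590.4, -5.9, 42.1]
tcp_rot: [-3.141, 0.001, 3.128]
contact_force: [-0.5, -1.9, 5.4]
opening: 0.344
grasp_force: 41.5
```

Request:
drive_tool(
  plan=[
    {"x":0,"y":0,"z":0,"ax":0,"ay":0,"az":0,"hand":20},
    {"x":0,"y":0,"z":0,"ax":0,"ay":0,"az":0,"hand":20},
    {"x":0,"y":0,"z":0,"ax":0,"ay":0,"az":0,"hand":20},
    {"x":0,"y":0,"z":0,"ax":0,"ay":0,"az":0,"hand":20},
  ],
)

```text
clock: 5.55
eef_pos: [590.4, -5.3, 42.1]
tcp_rot: [3.141, 0.001, 3.128]
contact_force: [-0.2, 2.8, 6.2]
opening: 0.342
grasp_force: 41.5
```

The readings on A are ambiguous at about 2–3 N. I'll release A and test B for comparison.

Request:
drive_tool(
  plan=[
    {"x":0,"y":0,"z":0,"ax":0,"ay":0,"az":0,"hand":85},
    {"x":0,"y":0,"z":0,"ax":0,"ay":0,"az":0,"hand":85},
    {"x":0,"y":0,"z":0,"ax":0,"ay":0,"az":0,"hand":85},
    {"x":0,"y":0,"z":0,"ax":0,"ay":0,"az":0,"hand":85},
    {"x":0,"y":0,"z":-0.5,"ax":0,"ay":0,"az":0,"hand":85},
    {"x":0,"y":0,"z":-1.2,"ax":0,"ay":0,"az":0,"hand":85},
    {"x":0,"y":0,"z":-1.8,"ax":0,"ay":0,"az":0,"hand":85},
    {"x":0,"y":0,"z":-1.8,"ax":0,"ay":0,"az":0,"hand":85},
  ],
)

```text
clock: 6.35
eef_pos: [592.8, -6.3, 135.9]
tcp_rot: [3.142, 0.007, 3.128]
contact_force: [0.0, -0.4, -0.0]
opening: 0.995
grasp_force: 0.0
```

```bash
python3 -c "
from h import *
to([586,-168,41],-4.6)"
```

```text
t 6.35 pos [592.8  -6.3 135.9] shift [ 0.102 -3.235  1.897] turn [0.003 0.064 0.632] F [ 0.   -0.35 -0.03] open 0.995 grip 0.0
```

Request:
drive_tool(
  plan=[
    {"x":0.05,"y":-0.8,"z":0,"ax":0,"ay":0,"az":0.2,"hand":85},
    {"x":0.1,"y":-1.6,"z":0,"ax":0,"ay":0,"az":0.4,"hand":85},
    {"x":0.12,"y":-2.4,"z":0,"ax":0,"ay":0,"az":0.63,"hand":85},
    {"x":0.12,"y":-3.1,"z":0,"ax":0,"ay":0,"az":0.63,"hand":85},
    {"x":0.12,"y":-3.24,"z":0.3,"ax":0,"ay":0,"az":0.63,"hand":85},
    {"x":0.12,"y":-3.24,"z":0.9,"ax":0,"ay":0,"az":0.63,"hand":85},
    {"x":0.12,"y":-3.24,"z":1.5,"ax":0,"ay":0,"az":0.63,"hand":85},
    {"x":0.12,"y":-3.24,"z":1.8,"ax":0,"ay":0,"az":0.63,"hand":85},
  ],
)

```text
clock: 7.15
eef_pos: [579.6, -167.1, 38.3]
tcp_rot: [3.14, -0.004, 3.062]
contact_force: [-0.0, 0.4, 0.1]
opening: 0.997
grasp_force: 0.0
```

Request:
drive_tool(
  plan=[
    {"x":0,"y":0,"z":0,"ax":0,"ay":0,"az":0,"hand":60},
    {"x":0,"y":0,"z":0,"ax":0,"ay":0,"az":0,"hand":40},
    {"x":0,"y":0,"z":0,"ax":0,"ay":0,"az":0,"hand":20},
    {"x":0,"y":0,"z":0,"ax":0,"ay":0,"az":0,"hand":20},
    {"x":0,"y":0,"z":0,"ax":0,"ay":0,"az":0,"hand":20},
    {"x":0,"y":0,"z":0,"ax":0,"ay":0,"az":0,"hand":20},
    {"x":0,"y":0,"z":0,"ax":0,"ay":0,"az":0,"hand":20},
  ],
)

```text
clock: 7.85
eef_pos: [582.9, -168.6, 43.3]
tcp_rot: [-3.141, 0.003, 3.062]
contact_force: [-0.9, -2.3, 6.9]
opening: 0.343
grasp_force: 42.2
```

Request:
drive_tool(
  plan=[
    {"x":0,"y":0.15,"z":0,"ax":0,"ay":0,"az":0,"hand":20},
    {"x":0,"y":0.3,"z":0,"ax":0,"ay":0,"az":0,"hand":20},
    {"x":0,"y":0.45,"z":0,"ax":0,"ay":0,"az":0,"hand":20},
    {"x":0,"y":0.6,"z":0,"ax":0,"ay":0,"az":0,"hand":20},
  ],
)

```text
clock: 8.25
eef_pos: [585.6, -140.0, 43.3]
tcp_rot: [-3.139, 0.003, 3.062]
contact_force: [-0.7, -11.0, 5.5]
opening: 0.344
grasp_force: 42.0
```

Request:
drive_tool(
  plan=[
    {"x":0,"y":0.15,"z":0,"ax":0,"ay":0,"az":0,"hand":20},
    {"x":0,"y":0.3,"z":0,"ax":0,"ay":0,"az":0,"hand":20},
    {"x":0,"y":0.45,"z":0,"ax":0,"ay":0,"az":0,"hand":20},
    {"x":0,"y":0.6,"z":0,"ax":0,"ay":0,"az":0,"hand":20},
  ],
)

```text
clock: 8.65
eef_pos: [588.0, -110.0, 43.3]
tcp_rot: [-3.139, 0.003, 3.062]
contact_force: [0.0, -10.1, 5.1]
opening: 0.344
grasp_force: 42.0
```

Request:
drive_tool(
  plan=[
    {"x":0,"y":0,"z":0,"ax":0,"ay":0,"az":0,"hand":20},
    {"x":0,"y":0,"z":0,"ax":0,"ay":0,"az":0,"hand":20},
    {"x":0,"y":0,"z":0,"ax":0,"ay":0,"az":0,"hand":20},
  ],
)

```text
clock: 8.95
eef_pos: [588.0, -108.9, 43.3]
tcp_rot: [-3.141, 0.003, 3.062]
contact_force: [1.2, -2.4, 6.4]
opening: 0.341
grasp_force: 42.1
```

B drags at 10–11 N against about 2 N for A, so B is the rough one. I lift it and carry it to the tray.

Request:
drive_tool(
  plan=[
    {"x":0,"y":0,"z":0,"ax":0,"ay":0,"az":0,"hand":20},
    {"x":0,"y":0,"z":-0.2,"ax":0,"ay":0,"az":0,"hand":20},
    {"x":0,"y":0,"z":-0.5,"ax":0,"ay":0,"az":0,"hand":20},
    {"x":0,"y":0,"z":-1.0,"ax":0,"ay":0,"az":0,"hand":20},
    {"x":0,"y":0,"z":-1.5,"ax":0,"ay":0,"az":0,"hand":20},
    {"x":0,"y":0,"z":-2,"ax":0,"ay":0,"az":0,"hand":20},
    {"x":0,"y":0,"z":-2.2,"ax":0,"ay":0,"az":0,"hand":20},
    {"x":0,"y":0,"z":-2.2,"ax":0,"ay":0,"az":0,"hand":20},
  ],
  grip_force=70,
)

```text
clock: 9.75
eef_pos: [587.3, -108.4, 153.5]
tcp_rot: [-3.141, 0.003, 3.062]
contact_force: [0.6, -0.4, -9.5]
opening: 0.335
grasp_force: 71.2
```

```bash
python3 -c "
from h import *
to([474,276,153],5)"
```

```text
t 9.75 pos [ 587.3 -108.4  153.5] shift [2.872 7.483 0.   ] turn [-0.004  0.025 -1.596] F [ 0.58 -0.43 -9.5 ] open 0.335 grip 71.2
```

Request:
drive_tool(
  plan=[
    {"x":0.15,"y":0.4,"z":0,"ax":0,"ay":0,"az":-0.2,"hand":20},
    {"x":0.4,"y":1.0,"z":0,"ax":0,"ay":0,"az":-0.4,"hand":20},
    {"x":0.65,"y":1.7,"z":0,"ax":0,"ay":0,"az":-0.6,"hand":20},
    {"x":0.95,"y":2.4,"z":0,"ax":0,"ay":0,"az":-0.8,"hand":20},
    {"x":1.2,"y":3.1,"z":0,"ax":0,"ay":0,"az":-1.0,"hand":20},
    {"x":1.45,"y":3.8,"z":0,"ax":0,"ay":0,"az":-1.2,"hand":20},
    {"x":1.7,"y":4.4,"z":0,"ax":0,"ay":0,"az":-1.4,"hand":20},
    {"x":1.9,"y":5.0,"z":0,"ax":0,"ay":0,"az":-1.6,"hand":20},
  ],
)

```text
clock: 10.55
eef_pos: [509.8, 149.4, 150.3]
tcp_rot: [-3.141, -0.003, -3.053]
contact_force: [1.0, 0.3, -9.1]
opening: 0.337
grasp_force: 71.4
```

```bash
python3 -c "
from h import *
to([474,276,153],5)"
```

```text
t 10.55 pos [509.8 149.4 150.3] shift [ 0.489  2.585 -0.054] turn [-0.005 -0.028  0.015] F [ 1.01  0.35 -9.07] open 0.337 grip 71.4
```

Request:
drive_tool(
  plan=[
    {"x":0.12,"y":0.6,"z":0,"ax":0,"ay":0,"az":0,"hand":20},
    {"x":0.25,"y":1.2,"z":0,"ax":0,"ay":0,"az":0,"hand":20},
    {"x":0.35,"y":1.8,"z":0,"ax":0,"ay":0,"az":0,"hand":20},
    {"x":0.45,"y":2.3,"z":0,"ax":0,"ay":0,"az":0,"hand":20},
    {"x":0.49,"y":2.58,"z":0,"ax":0,"ay":0,"az":0,"hand":20},
    {"x":0.49,"y":2.58,"z":0.5,"ax":0,"ay":0,"az":0,"hand":20},
    {"x":0.49,"y":2.58,"z":1.0,"ax":0,"ay":0,"az":0,"hand":20},
    {"x":0.49,"y":2.58,"z":1.3,"ax":0,"ay":0,"az":0,"hand":20},
  ],
)

```text
clock: 11.35
eef_pos: [474.6, 273.8, 84.1]
tcp_rot: [-3.14, -0.003, -3.053]
contact_force: [0.6, -0.6, -9.1]
opening: 0.33
grasp_force: 71.5
```

```bash
python3 -c "
from h import *
im=imaging.grab_frame('scene');a=im[100:300,150:450]
t=imaging.grab_frame('top');b=t[150:300,180:405]
cv2.imwrite('pics/p1.png',np.hstack([cv2.resize(a,(400,267)),cv2.resize(b,(400,267))])[:,:,::-1])
to([474,276,33],5)"
```

```text
t 11.45 pos [474.  273.2  83.8] shift [-0.011  0.058  1.015] turn [-0.026 -0.053  0.004] F [-0.23 -0.68 -9.31] open 0.336 grip 71.4
```

View pics/p1.png

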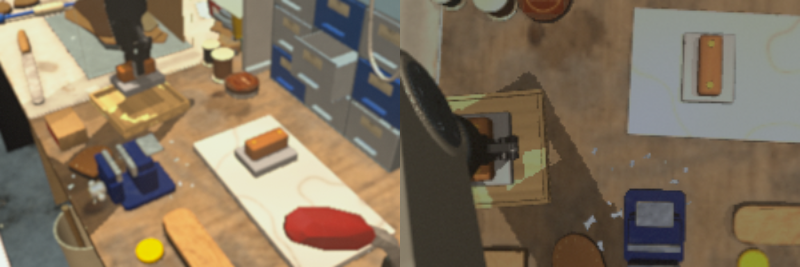

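The held block hangs level over the tray (left at about (140,78), right at about (490,148)), and A stands on the slab. I lower gently.

Request:
drive_tool(
  plan=[
    {"x":0,"y":0.05,"z":0.3,"ax":0,"ay":0,"az":0,"hand":20},
    {"x":0,"y":0.05,"z":0.6,"ax":0,"ay":0,"az":0,"hand":20},
    {"x":0,"y":0.05,"z":0.8,"ax":0,"ay":0,"az":0,"hand":20},
    {"x":0,"y":0.05,"z":0.9,"ax":0,"ay":0,"az":0,"hand":20},
    {"x":0,"y":0.05,"z":0.97,"ax":0,"ay":0,"az":0,"hand":20},
    {"x":0,"y":0.05,"z":1.02,"ax":0,"ay":0,"az":0,"hand":20},
    {"x":0,"y":0.05,"z":1.03,"ax":0,"ay":0,"az":0,"hand":20},
    {"x":0,"y":0.05,"z":1.03,"ax":0,"ay":0,"az":0,"hand":20},
  ],
)

```text
clock: 12.25
eef_pos: [476.2, 277.4, 35.6]
tcp_rot: [3.141, 0.001, -3.054]
contact_force: [-0.1, -0.9, -8.7]
opening: 0.338
grasp_force: 71.5
```

Request:
drive_tool(
  plan=[
    {"x":0,"y":0,"z":0,"ax":0,"ay":0,"az":0,"hand":20},
    {"x":0,"y":0,"z":0,"ax":0,"ay":0,"az":0,"hand":20},
  ],
)

```text
clock: 12.45
eef_pos: [476.1, 277.4, 35.6]
tcp_rot: [3.141, 0.0, -3.054]
contact_force: [-0.6, 0.1, -9.7]
opening: 0.333
grasp_force: 71.5
```

Request:
drive_tool(
  plan=[
    {"x":0,"y":0,"z":0.03,"ax":0,"ay":0,"az":0,"hand":20},
    {"x":0,"y":0,"z":0.06,"ax":0,"ay":0,"az":0,"hand":20},
    {"x":0,"y":0,"z":0.08,"ax":0,"ay":0,"az":0,"hand":20},
    {"x":0,"y":0,"z":0.08,"ax":0,"ay":0,"az":0,"hand":20},
    {"x":0,"y":0,"z":0.08,"ax":0,"ay":0,"az":0,"hand":20},
  ],
)

```text
clock: 12.95
eef_pos: [475.8, 277.2, 31.4]
tcp_rot: [-3.142, -0.0, -3.054]
contact_force: [-1.8, -1.0, -3.3]
opening: 0.335
grasp_force: 72.4
```

Touched down with the weight partly off. I release and retreat.

Request:
drive_tool(
  plan=[
    {"x":0,"y":0,"z":0.01,"ax":0,"ay":0,"az":0,"hand":20},
    {"x":0,"y":0,"z":0.01,"ax":0,"ay":0,"az":0,"hand":50},
    {"x":0,"y":0,"z":0.01,"ax":0,"ay":0,"az":0,"hand":80},
    {"x":0,"y":0,"z":0.01,"ax":0,"ay":0,"az":0,"hand":85},
    {"x":0,"y":0,"z":0.01,"ax":0,"ay":0,"az":0,"hand":85},
    {"x":0,"y":0,"z":-0.4,"ax":0,"ay":0,"az":0,"hand":85},
    {"x":0,"y":0,"z":-1.2,"ax":0,"ay":0,"az":0,"hand":85},
    {"x":0,"y":0,"z":-2,"ax":0,"ay":0,"az":0,"hand":85},
  ],
)

```text
clock: 13.75
eef_pos: [475.5, 277.0, 131.9]
tcp_rot: [-3.141, -0.001, -3.054]
contact_force: [1.2, 0.7, 0.7]
opening: 0.995
grasp_force: 0.0
```

Request:
drive_tool(
  plan=[
    {"x":0,"y":0,"z":-0.8,"ax":0,"ay":0,"az":0,"hand":85},
    {"x":0,"y":0,"z":-1.6,"ax":0,"ay":0,"az":0,"hand":85},
    {"x":0,"y":0,"z":-1.6,"ax":0,"ay":0,"az":0,"hand":85},
    {"x":0,"y":0,"z":-1.6,"ax":0,"ay":0,"az":0,"hand":85},
  ],
)

```text
clock: 14.15
eef_pos: [476.4, 277.5, 212.1]
tcp_rot: [3.141, 0.002, -3.054]
contact_force: [0.6, -0.4, -0.3]
opening: 0.994
grasp_force: 0.0
```

```bash
python3 -c "
from h import *
im=imaging.grab_frame('scene');a=im[100:300,150:450]
t=imaging.grab_frame('wrist')
cv2.imwrite('pics/p2.png',np.hstack([cv2.resize(a,(390,260)),cv2.resize(t,(400,260))])[:,:,::-1])
to([474,276,33],5)"
```

```text
t 14.25 pos [475.2 276.8 210.1] shift [ 0.02  -0.012  3.541] turn [-0.007 -0.016  0.003] F [-0.67 -0.23 -0.2 ] open 0.994 grip 0.0
```

View pics/p2.png

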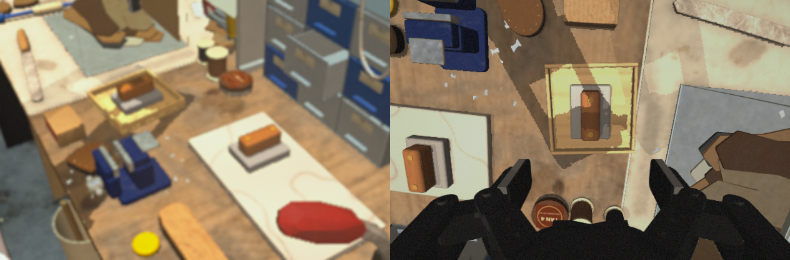

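The rough block stands flat in the middle of the tray (right view, about (590,112)). The polished one is upright on the slab and the gripper is clear.

```bash
python3 -c "
from rig import r
print(r.sign_off())"
```

```text
the job is handed in; nothing more can be done
None
```

The rough block, the right-hand one that dragged at 10–11 N against about 2 N for the other, is flat and upright in the tray; the polished one is on the slab, and the job was handed in at about 14 s.

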